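# Take the bore of the flanged pipe stub with a telescoping gauge

## Task

Take the bore size of the flared steel pipe stub that has the square foot flange: pick up the telescoping gauge by its cap, lower it into that stub until its disc rests on the rim so that the plungers spring out against the bore, then push the cap fully down to lock it. Lift the gauge straight out and hang it back in its wooden stand, still locked, leaving the stub standing where it is.

Things in the scene. Friction and masses are not known exactly. Their poses are not given: they have to be found in the camera images.
- gauge: Telescoping bore gauge, 0.3 kg, loose, hanging upright in the stand. Origin: centre of the underside of its stop disc (110 mm across, 5 thick); z up. Below: a 24 mm thick stem ending 75 mm down; 50 mm down, two sprung plungers stick out along +x and -x. Above: round dark lock cap, 28 mm across, from 18 to 68 mm above the origin when up: grip it there, for the whole job.
- lock_cap (a joint): Lock cap's travel down the gauge in m: 0 up (unlocked, as at the start), 0.010 fully down (locked); the fingers move down with it while the disc stays on the rim. About 16 N pushes it down; it stays where left and clamps the plungers over the last 4 mm. It bears the gauge's weight.
- tip_a (a point): Round end of the plunger on the gauge's +x side. The two ends are 72 mm apart when free, 48 mm when pushed right in; light springs (under 1 N each) push them out. They give way by themselves when lowered into a flared mouth.
- tip_b (a point): Round end of the plunger on the gauge's -x side, opposite tip_a.
- flanged_stub: Stub to measure: flared steel pipe stub upright on a square foot flange (110 x 110 x 8 mm, four dark bolt holes), 1.3 kg, loose. Origin: centre of underside, z up. Rim 91 mm above; bore 60 mm across, open down to 8 mm; mouth flares over the top 14 mm to 84 mm inside, 94 outside. Two similar stubs nearby, one with a round foot, one with none and 83 mm tall, are not to be measured.
- stand: Fixed plywood stand: a 150 x 150 mm plate on two cheeks, its top 100 mm above the origin, with a round hole 84 mm across through which the gauge's lower end hangs, the disc resting on the plate. Origin: on the bench under the centre of the hole, z up. Open under the plate down to a floor 8 mm above the bench.
There are look-alikes about, which are no part of the job. There is more than one size of the stand; the one meant has the size given above.

How it is judged:
By the outcome, as a careful person would: the job done as asked, in the order asked, and still so for the second after the job is handed in, with the robot touching nothing.
It also fails if it takes over 56 s, if anything falls off the work surface, if the arm or the gripper's body presses on something with over 40 N, if the wrist force passes 120 N, or if a joint passes its speed limit or range.

## Robot

A 6-joint arm with a two-finger parallel gripper is mounted at the origin on the work surface. World frame = base frame: x ahead of the robot, y to its left, z up, the work surface at z = 0. Lengths are in m, angles in rad, forces in N, time in s.
With the tool pointing down it reaches from about 0.375 to 0.975 m from the base axis. Payload 3.8 kg.
Tool frame: the origin (TCP) lies at the very end of the fingers, on their centre line; the grasp point (between the pads) lies 19 mm behind it; z points along the fingers, y is the direction in which the jaws open and shut (so a half turn about z gives the same grasp; the last joint's range is limited). The gripper opens to 85 mm and grips with 20 to 120 N. Pads are 22 mm wide; open, the fingers measure 114 mm over their backs; the gripper's body (76 mm by 85 mm) begins 54 mm behind the grasp point. The pads swing forward as they close: fully open they stand 13 mm farther back than shut.
Start: joints at [1.24, 0.264, 1.604, -0, 1.274, -0.037], TCP at [0.195, 0.646, 0.231] pointing down, gripper open.
Joint ranges: [-2.63, 2.63], [-0.94, 2.18], [0.31, 2.57], [-1.31, 4.45], [0, 2.66], [-2.55, 2.55]. Speed limits (rad/s): [2.57, 2.57, 3.14, 3.14, 3.14, 3.14].

## Interface

Orientations are given as a rotation vector (axis times angle).
In Python, from workcell import bot, viewer gives the robot as it stands.
- The arm moves only by the tool jog_arm, never from a script. Its argument "motion" is a list of rows, each an object of numbers: "dx", "dy", "dz": the shift along the world's x, y, z in cm; "turn": the turn about the world's z in rad. A call has 1 to 12 rows; each row shifts and turns the commanded pose from where the row before left it; what a row does not reach is not made up. A row lasts 1/12 s, in which the tool goes at most 41.7 mm and 7.16 degrees, less where a joint would pass 70% of its speed; a pose out of reach is approached as far as the arm can. A call is refused whole if a number of a shift passes 4.17 or a number of a turn 0.125, either way. A call with a gripper value outside its range is refused whole. "fingers" is the finger opening in cm, from 0 to 8.54, set as the call begins (left out, the last holds). The fingers move at their own pace and stop on an object; "grip_force" is the grip in N (left out, the last holds). Time passes only in rows, so rows that do not move let the fingers close. It gives the time, the measured TCP pose, the force and the opening at its end, in the units of the state.
- bot.read_state(): the state, without advancing time (a new reading comes with each control period).
- viewer.read_camera(name): name is "side" or "top"; returns (picture, depth): 480x640x3 uint8, red, green, blue; 480x640 float32, m along the optical axis (not along the pixel's ray), 0 where there is no reading.
- viewer.camera_info(name): a dict with "vertical_fov" (degrees; the focal length in pixels is half the picture's height over the tangent of half this angle, whatever the lens; pixels are square), "cx", "cy" (the principal point, pixels), "R" (3x3) and "t" (3): a world point X has camera coordinates R X + t. Camera axes: x right, y down, z forward; pixel columns grow to the right and rows downward; lengths in m; the calibration is good to about 2 mm. A picture is of the moment at which its call begins. camera_info takes no time and is no camera call.
- bot.finish_job(): hands the job in, once; it reports no verdict.
The state is a dict: "time": time; "q": joint angles; "joint_vel": joint speeds; "joint_torque": joint torques, N m; "tool_pos": TCP position; "tcp_rot": TCP orientation; "wrist_force": force on the tool from outside, world axes, zero at the start; "torque": the same for the moment, N m; "width": opening from 0.0 (shut) to 1.0 (fully open).
Only numpy, scipy, OpenCV 4.12 (cv2) and the standard library are available. Lean on these libraries where they do the work, as an engineer would, in place of code of your own. Each camera call takes 0.05 s, during which the arm holds its last target. There are 200 camera calls.

## Working session

There is one attempt and no reset: what is moved stays moved. The work goes in short steps, Python scripts to look and compute and a tool call to move; the robot and the scene stay as the last step left them, time stands still between calls to the robot, and variables do not carry over. Pictures are saved under pics/ and viewed, about 8 in all and at most 12, crops included, and the job is handed in when it is done.

Besides the shell and the picture viewer there is one more tool, called after "Request:" as a command line: name --argument value ..., lists and objects as JSON in quotes. jog_arm: Moves the arm, as the interface text tells. Its arguments: {"type":"object","properties":{"motion":{"type":"array"},"fingers":{"type":"number"},"grip_force":{"type":"number"}},"required":["motion"]}

```bash
ls; mkdir -p pics; cat > h.py <<'E'
import numpy as np, cv2
from workcell import bot, viewer
def shot(n):
    im,d=viewer.read_camera(n); np.savez(f'/tmp/{n}.npz',im=im,d=d); return im,d
def cloud(n,d):
    c=viewer.camera_info(n); f=240/np.tan(np.radians(c['vertical_fov'])/2)
    v,u=np.mgrid[:480,:640]; P=np.stack([(u-c['cx'])/f*d,(v-c['cy'])/f*d,d],-1)
    return (P-np.array(c['t']))@np.array(c['R'])
E
python3 - <<'E'
from h import *
for n in('top','side'):
    im,d=shot(n); cv2.imwrite(f'pics/{n}0.png',im[:,:,::-1]); c=viewer.camera_info(n); print(n,c)
print(bot.read_state())
E
```

```text
pics
top {'vertical_fov': 50.056731792250666, 'cx': 315.1644658350757, 'cy': 245.0056046303833, 'R': array([[-0.0127598 , -0.99991061, -0.00399416],
       [-0.97979825,  0.01330023, -0.19954573],
       [ 0.19958102,  0.00136731, -0.97988037]]), 't': array([-0.12285727,  0.46455723,  1.23421654])}
side {'vertical_fov': 55.03530380177555, 'cx': 324.1186530449337, 'cy': 231.16656713277598, 'R': array([[-0.99095045,  0.13394009,  0.00878906],
       [ 0.07293609,  0.59226985, -0.80243177],
       [-0.11268328, -0.79452909, -0.59667915]]), 't': array([0.47780535, 0.11725306, 0.92817577])}
{'time': 0.1, 'q': array([ 1.24010621e+00,  2.64701551e-01,  1.60527706e+00,  1.18493386e-05,
        1.27371520e+00, -3.68941601e-02]), 'joint_vel': array([ 0.00109829, -0.00103084, -0.00632197,  0.0005257 , -0.00177418,
       -0.00073383]), 'joint_torque': array([ 7.59827026e-05, -5.16708863e+01, -3.68590844e+01, -1.27145081e-04,
        6.33326999e-03, -3.90011428e-05]), 'tool_pos': array([0.19524331, 0.64543075, 0.23004915]), 'tcp_rot': array([-0.45978296, -3.10736399,  0.00324124]), 'wrist_force': array([-0.60563241, -0.13385086, -0.3929864 ]), 'torque': array([ 0.03253246, -0.00609878,  0.04921979]), 'width': 1.000261917304607}
```

View pics/top0.png

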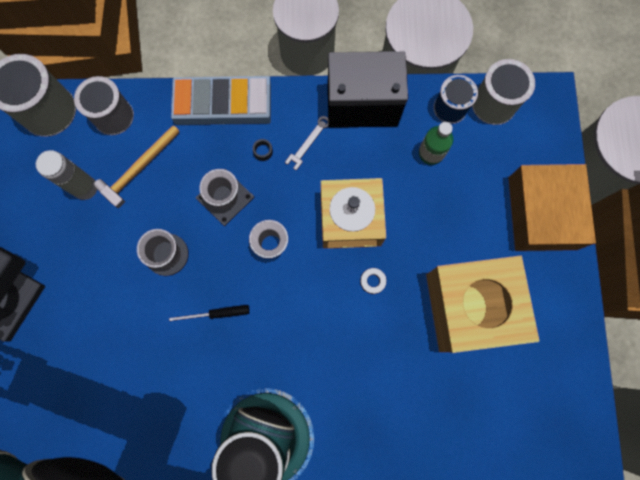

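View pics/side0.png

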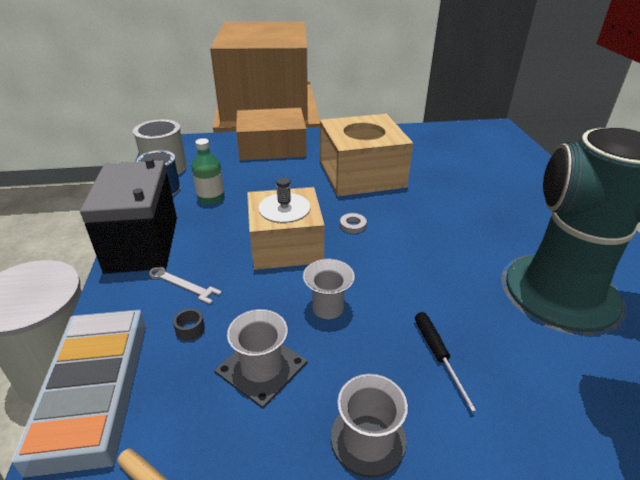

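The top view shows the target stub, the one with the square foot, at about (219,188). The gauge in its stand is at (353,205). The decoy stubs are at (268,240) and (160,250), and the larger stand is at (485,305). Next I'll measure the target stub and the gauge from depth.

```bash
cat >> h.py <<'E'
from scipy.optimize import least_squares
def fitc(p):
    r=least_squares(lambda a:np.hypot(p[:,0]-a[0],p[:,1]-a[1])-a[2],[*p.mean(0),.05],loss='soft_l1',f_scale=.001); return r.x
def near(P,c,r,z0,z1):
    return P[(np.hypot(P[...,0]-c[0],P[...,1]-c[1])<r)&(P[...,2]>z0)&(P[...,2]<z1)]
def hull(Q): return cv2.convexHull(Q[:,:2].astype(np.float32))[:,0].astype(float)
E
python3 - <<'E'
from h import *
np.set_printoptions(precision=4,suppress=True)
Z=np.load('/tmp/top.npz'); PT=cloud('top',Z['d']); 
S=np.load('/tmp/side.npz'); PS=cloud('side',S['d'])
g0=PT[215,345,:2]; print('disc pt',PT[215,345],'rim pts',PT[188,202],PT[171,219],PT[205,219])
s0=(PT[188,202,:2]+PT[188,236,:2])/2
print(g0,s0)
for n,P in(('top',PT),('side',PS)):
    g=near(P,g0,.09,.095,.125)
    print(n,'plate z',np.percentile(g[:,2],[5,25,50,75,95]))
    cap=near(P,g0,.08,.14,.2); print('cap',len(cap),cap[:,:2].mean(0),cap[:,2].max(),fitc(cap[:,:2]), cap.min(0),cap.max(0))
    im=(Z if n=='top' else S)['im'].astype(int)
    m=(im.min(-1)>150)&(np.abs(P[...,2]-.105)<.02)&(np.hypot(P[...,0]-g0[0],P[...,1]-g0[1])<.09)
    w=P[m]; h=hull(w); print('disc',len(w),fitc(h),np.median(w[:,2]))
    r=near(P,s0,.07,.08,.1); print('rim',len(r),fitc(hull(r)),np.median(r[:,2]),r.min(0),r.max(0))
    fl=near(P,s0,.09,.003,.02); print('flange',cv2.minAreaRect(fl[:,:2].astype(np.float32)))
E
```

```text
disc pt [ 0.5237 -0.2017  0.1048] rim pts [0.5999 0.147  0.0939] [0.6444 0.107  0.0905] [0.5572 0.105  0.0898]
[ 0.5237 -0.2017] [0.5991 0.1051]
top plate z [0.0965 0.0992 0.1018 0.1044 0.1074]
cap 149 [ 0.5352 -0.2189] 0.17220351556249075 [ 0.536  -0.219   0.0109] [ 0.5238 -0.2336  0.1419] [ 0.5503 -0.2059  0.1722]
disc 1381 [ 0.541  -0.2191  0.0555] 0.10429629804561574
rim 578 [0.6029 0.1071 0.0466] 0.08777111531686183 [0.5562 0.0611 0.08  ] [0.6489 0.154  0.0979]
flange ((0.6013234853744507, 0.10476840287446976), (0.1729893535375595, 0.17432287335395813), 9.163399696350098)
side plate z [0.0959 0.0971 0.0988 0.1021 0.1037]
cap 215 [ 0.5393 -0.208 ] 0.1675673904493922 [ 0.5392 -0.2133  0.0117] [ 0.525  -0.2276  0.14  ] [ 0.5529 -0.1992  0.1676]
disc 1019 [ 0.54   -0.2207  0.0584] 0.10206319979885801
rim 1098 [0.6031 0.1115 0.0466] 0.08730649431762913 [0.5567 0.0639 0.08  ] [0.6486 0.1584 0.0928]
flange ((0.6030470132827759, 0.11199112236499786), (0.11084777116775513, 0.11242565512657166), 45.260765075683594)
```

Request:
jog_arm --motion '[{"dx":1.5,"dy":-2.4},{"dx":1.5,"dy":-2.4},{"dx":1.5,"dy":-2.4},{"dx":1.5,"dy":-2.4},{"dx":1.5,"dy":-2.4},{"dx":1.5,"dy":-2.4},{"dx":1.5,"dy":-2.4},{"dx":1.5,"dy":-2.4},{"dx":1.5,"dy":-2.4},{"dx":1.5,"dy":-2.4},{"dx":1.5,"dy":-2.4},{"dx":1.5,"dy":-2.4}]' --fingers 8.5 --grip_force 60

```text
validation failed for argument at $.mo...
```

Request:
jog_arm --motion '[{"dx":1.35,"dy":-2.4},{"dx":1.35,"dy":-2.4},{"dx":1.35,"dy":-2.4},{"dx":1.35,"dy":-2.4},{"dx":1.35,"dy":-2.4},{"dx":1.35,"dy":-2.4},{"dx":1.35,"dy":-2.4},{"dx":1.35,"dy":-2.4},{"dx":1.35,"dy":-2.4},{"dx":1.35,"dy":-2.4},{"dx":1.35,"dy":-2.4},{"dx":1.35,"dy":-2.4}]'

```text
validation failed for argument at $.mo...
```

Request:
jog_arm --motion '[{"dy":-2.4},{"dy":-2.4},{"dy":-2.4},{"dy":-2.4},{"dy":-2.4},{"dy":-2.4},{"dy":-2.4},{"dy":-2.4},{"dy":-2.4},{"dy":-2.4},{"dy":-2.4},{}]'

```text
validation failed for argument at $.mo...
```

Request:
jog_arm --motion '[{"dx":1.5,"dy":-2.4,"dz":0,"turn":0},{"dx":1.5,"dy":-2.4,"dz":0,"turn":0},{"dx":1.5,"dy":-2.4,"dz":0,"turn":0},{"dx":1.5,"dy":-2.4,"dz":0,"turn":0},{"dx":1.5,"dy":-2.4,"dz":0,"turn":0},{"dx":1.5,"dy":-2.4,"dz":0,"turn":0},{"dx":1.5,"dy":-2.4,"dz":0,"turn":0},{"dx":1.5,"dy":-2.4,"dz":0,"turn":0},{"dx":1.5,"dy":-2.4,"dz":0,"turn":0},{"dx":1.5,"dy":-2.4,"dz":0,"turn":0},{"dx":1.5,"dy":-2.4,"dz":0,"turn":0},{"dx":1.5,"dy":-2.4,"dz":0,"turn":0}]' --fingers 8.5 --grip_force 60

```text
time: 1.1
tool_pos: [0.3757, 0.3566, 0.2308]
tcp_rot: [-0.46, -3.107, 0.001]
wrist_force: [-0.3, -0.1, 0.4]
width: 0.993
```

Request:
jog_arm --motion '[{"dx":1.35,"dy":-2.4,"dz":0,"turn":0},{"dx":1.35,"dy":-2.4,"dz":0,"turn":0},{"dx":1.35,"dy":-2.4,"dz":0,"turn":0},{"dx":1.35,"dy":-2.4,"dz":0,"turn":0},{"dx":1.35,"dy":-2.4,"dz":0,"turn":0},{"dx":1.35,"dy":-2.4,"dz":0,"turn":0},{"dx":1.35,"dy":-2.4,"dz":0,"turn":0},{"dx":1.35,"dy":-2.4,"dz":0,"turn":0},{"dx":1.35,"dy":-2.4,"dz":0,"turn":0},{"dx":1.35,"dy":-2.4,"dz":0,"turn":0},{"dx":1.35,"dy":-2.4,"dz":0,"turn":0},{"dx":1.35,"dy":-2.4,"dz":0,"turn":0}]'

```text
time: 2.1
tool_pos: [0.5376, 0.0687, 0.2308]
tcp_rot: [-0.46, -3.107, 0.0]
wrist_force: [0.3, -0.1, -0.1]
width: 0.996
```

Request:
jog_arm --motion '[{"dx":0,"dy":-2.4,"dz":0,"turn":0},{"dx":0,"dy":-2.4,"dz":0,"turn":0},{"dx":0,"dy":-2.4,"dz":0,"turn":0},{"dx":0,"dy":-2.4,"dz":0,"turn":0},{"dx":0,"dy":-2.4,"dz":0,"turn":0},{"dx":0,"dy":-2.4,"dz":0,"turn":0},{"dx":0,"dy":-2.4,"dz":0,"turn":0},{"dx":0,"dy":-2.4,"dz":0,"turn":0},{"dx":0,"dy":-2.4,"dz":0,"turn":0},{"dx":0,"dy":-2.4,"dz":0,"turn":0},{"dx":0,"dy":-2.4,"dz":0,"turn":0},{"dx":0,"dy":-2.2,"dz":0,"turn":0}]'

```text
time: 3.1
tool_pos: [0.5369, -0.2172, 0.2307]
tcp_rot: [-0.46, -3.107, -0.0]
wrist_force: [0.0, 0.0, -0.1]
width: 0.991
```

Request:
jog_arm --motion '[{"dx":0.2,"dy":-0.1,"dz":-1.5,"turn":0},{"dx":0,"dy":0,"dz":-1.5,"turn":0},{"dx":0,"dy":0,"dz":-1.5,"turn":0},{"dx":0,"dy":0,"dz":-1.5,"turn":0},{"dx":0,"dy":0,"dz":-1.5,"turn":0},{"dx":0,"dy":0,"dz":-1.5,"turn":0},{"dx":0,"dy":0,"dz":-1.0,"turn":0},{"dx":0,"dy":0,"dz":0,"turn":0}]'

```text
time: 3.77
tool_pos: [0.5372, -0.216, 0.128]
tcp_rot: [-0.459, -3.102, -0.002]
wrist_force: [0.1, 0.1, -0.3]
width: 0.995
```

Request:
jog_arm --motion '[{"dx":0,"dy":0,"dz":0,"turn":0},{"dx":0,"dy":0,"dz":0,"turn":0},{"dx":0,"dy":0,"dz":0,"turn":0},{"dx":0,"dy":0,"dz":0,"turn":0},{"dx":0,"dy":0,"dz":0,"turn":0},{"dx":0,"dy":0,"dz":0,"turn":0},{"dx":0,"dy":0,"dz":0,"turn":0},{"dx":0,"dy":0,"dz":0,"turn":0}]' --fingers 2.0 --grip_force 60

```text
time: 4.43
tool_pos: [0.5401, -0.2172, 0.1324]
tcp_rot: [0.46, 3.106, -0.001]
wrist_force: [-1.1, 0.8, 5.7]
width: 0.311
```

Request:
jog_arm --motion '[{"dx":0,"dy":0,"dz":0.5,"turn":0},{"dx":0,"dy":0,"dz":1,"turn":0},{"dx":0,"dy":0,"dz":1.2,"turn":0},{"dx":0,"dy":0,"dz":1.2,"turn":0},{"dx":0,"dy":0,"dz":1.2,"turn":0},{"dx":0,"dy":0,"dz":1.2,"turn":0},{"dx":0,"dy":0,"dz":1.2,"turn":0},{"dx":0,"dy":0,"dz":1.2,"turn":0},{"dx":0,"dy":0,"dz":1.2,"turn":0},{"dx":0,"dy":0,"dz":1,"turn":0},{"dx":0,"dy":0,"dz":0.6,"turn":0},{"dx":0,"dy":0,"dz":0,"turn":0}]'

```text
time: 5.43
tool_pos: [0.5405, -0.2174, 0.2485]
tcp_rot: [0.459, 3.105, -0.001]
wrist_force: [-0.0, 0.3, -3.1]
width: 0.316
```

```bash
python3 - <<'E'
from h import *
im,d=shot('side'); cv2.imwrite('pics/s1.png',cv2.resize(im[60:300,150:470,::-1],None,fx=2,fy=2))
s=bot.read_state(); print(s['tool_pos'],s['wrist_force'],s['torque'],s['width'])
E
```

```text
[ 0.53997094 -0.21714021  0.24726048] [ 0.12976125 -0.21846616 -4.04143893] [ 0.00953323  0.05302208 -0.06874071] 0.3128260559918607
```

View pics/s1.png

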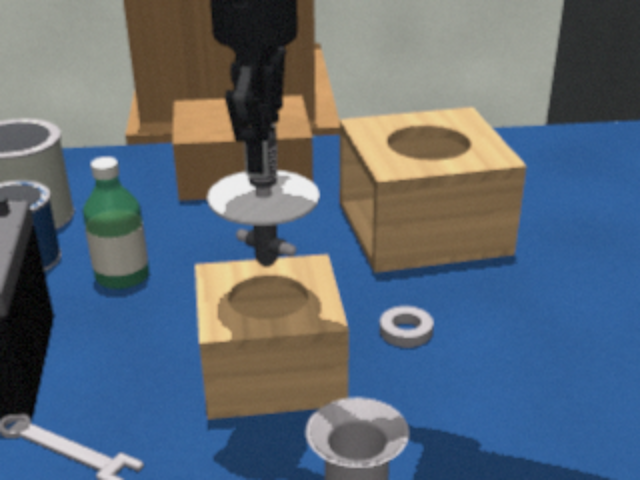

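The gauge hangs upright in the gripper, with its disc at about (263,195) in the crop and clear of the stand. Next I'll measure the disc's offset from the TCP and the stand's hole, and refine the stub centre.

```bash
cat >> h.py <<'E'
def disc(n,im,P,g0,z,dz=.015):
    m=(im.astype(int).min(-1)>120)&(np.ptp(im.astype(int),axis=-1)<40)&(np.abs(P[...,2]-z)<dz)&(np.hypot(P[...,0]-g0[0],P[...,1]-g0[1])<.075)
    w=P[m]; A=np.c_[w[:,:2]-w[:,:2].mean(0),np.ones(len(w))]; k=np.linalg.lstsq(A,w[:,2],rcond=None)[0]
    print(n,'disc',len(w),'fit',fitc(hull(w)),'z',np.median(w[:,2]),'tilt',k[:2])
E
python3 - <<'E'
from h import *
np.set_printoptions(precision=4,suppress=True)
s=bot.read_state();t=s['tool_pos'];print(t)
Rt=cv2.Rodrigues(s['tcp_rot'])[0]; print('tool z',Rt[:,2])
for n in('top','side'):
    im,d=shot(n);P=cloud(n,d)
    disc(n,im,P,t,t[2]-.025,.02)
    p=near(P,t,.12,.09,.108); r=cv2.minAreaRect(p[:,:2].astype(np.float32)); print('plate',r,np.median(p[:,2]))
    r=near(P,[.603,.109],.07,.08,.1); 
    for zz in(.084,.087): q=r[r[:,2]>zz];print('rim',fitc(hull(q)),end='')
    fl=near(P,[.603,.109],.085,.004,.014); print('\nflange',cv2.minAreaRect(fl[:,:2].astype(np.float32)))
E
```

```text
[ 0.54   -0.2171  0.2473]
tool z [ 0.0016 -0.0007 -1.    ]
top disc 106 fit [ 0.5397 -0.2042  0.038 ] z 0.2194204122207615 tilt [-0.0424  0.0149]
plate ((0.5518569946289062, -0.23825372755527496), (0.20807376503944397, 0.08398370444774628), 37.4540901184082) 0.0993819678038805
rim [0.6025 0.107  0.0463]rim [0.6025 0.107  0.0462]
flange ((0.6025992631912231, 0.11217217892408371), (0.16538949310779572, 0.15939956903457642), 22.233427047729492)
side disc 1000 fit [ 0.5384 -0.2142  0.0544] z 0.21598379940021523 tilt [-0.0046  0.0017]
plate ((0.5399078130722046, -0.21585841476917267), (0.15015800297260284, 0.15691348910331726), 1.384209156036377) 0.09699290856686754
rim [0.6032 0.1114 0.0467]rim [0.6031 0.1118 0.0466]
flange ((0.602946937084198, 0.11261533200740814), (0.11098013073205948, 0.11122144758701324), 44.919891357421875)
```

Request:
jog_arm --motion '[{"dx":0.5,"dy":1.5,"dz":0,"turn":0},{"dx":0.5,"dy":2.5,"dz":0,"turn":0},{"dx":0.5,"dy":3.0,"dz":0,"turn":0},{"dx":0.5,"dy":3.2,"dz":0,"turn":0},{"dx":0.6,"dy":3.2,"dz":0,"turn":0},{"dx":0.6,"dy":3.2,"dz":0,"turn":0},{"dx":0.6,"dy":3.2,"dz":0,"turn":0},{"dx":0.6,"dy":3.2,"dz":0,"turn":0},{"dx":0.6,"dy":3.2,"dz":0,"turn":0},{"dx":0.5,"dy":2.8,"dz":0,"turn":0},{"dx":0.5,"dy":2.2,"dz":0,"turn":0},{"dx":0.35,"dy":1.3,"dz":0,"turn":0}]'

```text
time: 6.58
tool_pos: [0.6024, 0.1107, 0.2448]
tcp_rot: [-0.456, -3.106, -0.0]
wrist_force: [0.2, -0.0, -2.7]
width: 0.313
```

Request:
jog_arm --motion '[{"dx":0,"dy":0,"dz":-1,"turn":0},{"dx":0,"dy":0,"dz":-1,"turn":0},{"dx":0,"dy":0,"dz":-1,"turn":0},{"dx":0,"dy":0,"dz":0,"turn":0},{"dx":0,"dy":0,"dz":0,"turn":0}]'

```text
time: 7.0
tool_pos: [0.6016, 0.1066, 0.2141]
tcp_rot: [-0.462, -3.104, 0.002]
wrist_force: [0.2, -0.6, -3.9]
width: 0.315
```

```bash
python3 - <<'E'
from h import *
np.set_printoptions(precision=4,suppress=True)
s=bot.read_state();t=s['tool_pos'];print(t,s['wrist_force'])
for n in('side','top'):
    im,d=shot(n);P=cloud(n,d)
    disc(n,im,P,t,t[2]-.030,.02)
    r=near(P,[.603,.109],.07,.08,.1); print('rim',len(r),fitc(hull(r)),np.percentile(r[:,2],90))
    if n=='side': cv2.imwrite('pics/s2.png',cv2.resize(im[150:420,150:420,::-1],None,fx=2,fy=2))
E
```

```text
[0.6016 0.1066 0.2141] [ 0.2111 -0.6216 -3.8883]
side disc 2644 fit [0.6006 0.1089 0.0545] z 0.18448291090847535 tilt [-0.0062  0.0014]
rim 820 [0.6029 0.112  0.0464] 0.08987774496354768
top disc 592 fit [0.5998 0.1018 0.0523] z 0.18726329461012597 tilt [-0.0147 -0.0109]
rim 196 [0.6015 0.1058 0.0449] 0.09208704826779796
```

View pics/s2.png

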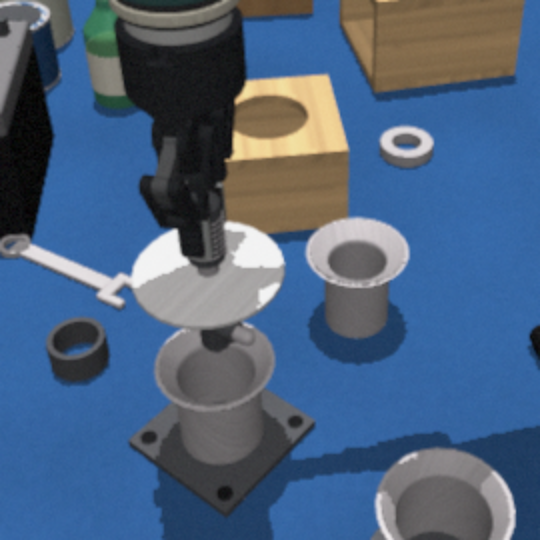

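The side view shows the disc at (208,272) and the stub mouth at (215,365), so the gauge needs about +2 mm in x and +3 mm in y. I'll correct that and lower it into the mouth.

Request:
jog_arm --motion '[{"dx":0.2,"dy":0.3,"dz":0,"turn":0},{"dx":0,"dy":0,"dz":-0.6,"turn":0},{"dx":0,"dy":0,"dz":-0.6,"turn":0},{"dx":0,"dy":0,"dz":-0.6,"turn":0},{"dx":0,"dy":0,"dz":-0.6,"turn":0},{"dx":0,"dy":0,"dz":-0.6,"turn":0},{"dx":0,"dy":0,"dz":-0.6,"turn":0},{"dx":0,"dy":0,"dz":-0.6,"turn":0},{"dx":0,"dy":0,"dz":-0.6,"turn":0},{"dx":0,"dy":0,"dz":-0.6,"turn":0},{"dx":0,"dy":0,"dz":-0.6,"turn":0},{"dx":0,"dy":0,"dz":0,"turn":0}]'

```text
time: 8.1
tool_pos: [0.6042, 0.1111, 0.1545]
tcp_rot: [-0.46, -3.106, 0.0]
wrist_force: [1.1, 0.2, -3.8]
width: 0.313
```

```bash
python3 - <<'E'
from h import *
np.set_printoptions(precision=4,suppress=True)
s=bot.read_state();t=s['tool_pos'];print(t,s['wrist_force'],s['torque'])
for n in('side',):
    im,d=shot(n);P=cloud(n,d)
    disc(n,im,P,t,t[2]-.030,.012)
    fl=near(P,[.603,.109],.085,.004,.014); print('flange',cv2.minAreaRect(fl[:,:2].astype(np.float32)))
    cv2.imwrite('pics/s3.png',cv2.resize(im[200:420,170:390,::-1],None,fx=2.5,fy=2.5))
E
```

```text
[0.6042 0.1111 0.1545] [ 1.1006  0.2491 -3.8004] [ 0.1733 -0.1471  0.0313]
side disc 2540 fit [0.6033 0.1134 0.0544] z 0.12486598992651923 tilt [-0.0019  0.001 ]
flange ((0.6031923294067383, 0.11212421953678131), (0.1107378900051117, 0.11085273325443268), 45.323726654052734)
```

View pics/s3.png

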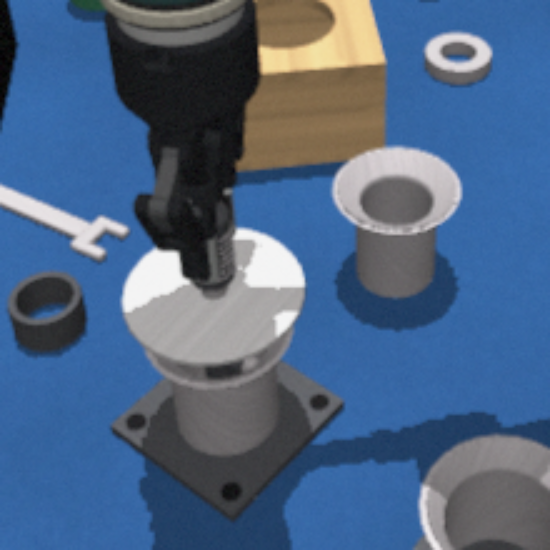

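The tips are inside the mouth, and the disc is within about 1.5 mm of the stub axis. The flange hasn't moved. I'll carry on down.

Request:
jog_arm --motion '[{"dx":0,"dy":-0.1,"dz":-0.4,"turn":0},{"dx":0,"dy":0,"dz":-0.4,"turn":0},{"dx":0,"dy":0,"dz":-0.4,"turn":0},{"dx":0,"dy":0,"dz":-0.4,"turn":0},{"dx":0,"dy":0,"dz":-0.4,"turn":0},{"dx":0,"dy":0,"dz":-0.4,"turn":0},{"dx":0,"dy":0,"dz":-0.3,"turn":0},{"dx":0,"dy":0,"dz":-0.1,"turn":0},{"dx":0,"dy":0,"dz":0,"turn":0},{"dx":0,"dy":0,"dz":0,"turn":0}]'

```text
time: 8.98
tool_pos: [0.6046, 0.11, 0.1278]
tcp_rot: [-0.46, -3.107, 0.001]
wrist_force: [-0.2, 0.3, -3.6]
width: 0.311
```

Request:
jog_arm --motion '[{"dx":0,"dy":0,"dz":-0.1,"turn":0},{"dx":0,"dy":0,"dz":-0.1,"turn":0},{"dx":0,"dy":0,"dz":-0.1,"turn":0},{"dx":0,"dy":0,"dz":0,"turn":0}]'

```text
time: 9.32
tool_pos: [0.6052, 0.1102, 0.1254]
tcp_rot: [0.46, 3.107, 0.001]
wrist_force: [1.1, -0.2, -2.1]
width: 0.312
```

Request:
jog_arm --motion '[{"dx":0,"dy":0,"dz":-0.1,"turn":0},{"dx":0,"dy":0,"dz":0,"turn":0},{"dx":0,"dy":0,"dz":0,"turn":0}]'

```text
time: 9.57
tool_pos: [0.6051, 0.1102, 0.1243]
tcp_rot: [0.46, 3.108, 0.0]
wrist_force: [0.3, 0.4, -2.6]
width: 0.309
```

Request:
jog_arm --motion '[{"dx":0,"dy":0,"dz":-0.1,"turn":0},{"dx":0,"dy":0,"dz":0,"turn":0},{"dx":0,"dy":0,"dz":0,"turn":0}]'

```text
time: 9.82
tool_pos: [0.6052, 0.1101, 0.1235]
tcp_rot: [0.46, 3.107, 0.0]
wrist_force: [-0.5, -0.4, -1.4]
width: 0.316
```

Request:
jog_arm --motion '[{"dx":0,"dy":0,"dz":-0.1,"turn":0},{"dx":0,"dy":0,"dz":0,"turn":0},{"dx":0,"dy":0,"dz":0,"turn":0}]'

```text
time: 10.07
tool_pos: [0.6052, 0.1101, 0.1234]
tcp_rot: [0.46, 3.107, 0.0]
wrist_force: [-3.0, 0.2, 6.0]
width: 0.313
```

Request:
jog_arm --motion '[{"dx":-0.1,"dy":0,"dz":0,"turn":0},{"dx":0,"dy":0,"dz":-0.1,"turn":0},{"dx":0,"dy":0,"dz":-0.1,"turn":0},{"dx":0,"dy":0,"dz":-0.1,"turn":0},{"dx":0,"dy":0,"dz":0,"turn":0}]' --grip_force 100

```text
time: 10.48
tool_pos: [0.6052, 0.1101, 0.1215]
tcp_rot: [0.459, 3.105, 0.001]
wrist_force: [-3.1, -0.1, 10.3]
width: 0.308
```

Request:
jog_arm --motion '[{"dx":0,"dy":0,"dz":-0.1,"turn":0},{"dx":0,"dy":0,"dz":-0.1,"turn":0},{"dx":0,"dy":0,"dz":-0.1,"turn":0},{"dx":0,"dy":0,"dz":0,"turn":0}]'

```text
time: 10.82
tool_pos: [0.6052, 0.1101, 0.1186]
tcp_rot: [0.459, 3.105, 0.001]
wrist_force: [-2.2, 0.1, 11.5]
width: 0.303
```

Request:
jog_arm --motion '[{"dx":0,"dy":0,"dz":-0.1,"turn":0},{"dx":0,"dy":0,"dz":-0.1,"turn":0},{"dx":0,"dy":0,"dz":-0.1,"turn":0},{"dx":0,"dy":0,"dz":-0.1,"turn":0},{"dx":0,"dy":0,"dz":0,"turn":0}]'

```text
time: 11.23
tool_pos: [0.6053, 0.1101, 0.1153]
tcp_rot: [0.459, 3.105, 0.001]
wrist_force: [-3.8, -0.0, 13.7]
width: 0.304
```

Request:
jog_arm --motion '[{"dx":0,"dy":0,"dz":-0.1,"turn":0},{"dx":0,"dy":0,"dz":0,"turn":0},{"dx":0,"dy":0,"dz":0,"turn":0}]'

```text
time: 11.48
tool_pos: [0.6053, 0.1101, 0.1144]
tcp_rot: [0.459, 3.105, 0.001]
wrist_force: [-5.2, -1.0, 14.9]
width: 0.302
```

Request:
jog_arm --motion '[{"dx":0,"dy":0,"dz":-0.05,"turn":0},{"dx":0,"dy":0,"dz":0,"turn":0},{"dx":0,"dy":0,"dz":0,"turn":0}]'

```text
time: 11.73
tool_pos: [0.6053, 0.1101, 0.1141]
tcp_rot: [0.459, 3.105, 0.001]
wrist_force: [-5.2, -1.0, 15.0]
width: 0.303
```

Request:
jog_arm --motion '[{"dx":0,"dy":0,"dz":-0.1,"turn":0},{"dx":0,"dy":0,"dz":0,"turn":0},{"dx":0,"dy":0,"dz":0,"turn":0}]'

```text
time: 11.98
tool_pos: [0.6053, 0.1101, 0.1136]
tcp_rot: [0.459, 3.105, 0.001]
wrist_force: [-5.9, -1.2, 17.6]
width: 0.312
```

Request:
jog_arm --motion '[{"dx":0,"dy":0,"dz":-0.1,"turn":0},{"dx":0,"dy":0,"dz":0,"turn":0},{"dx":0,"dy":0,"dz":0,"turn":0}]'

```text
time: 12.23
tool_pos: [0.6053, 0.1101, 0.1136]
tcp_rot: [0.459, 3.105, 0.001]
wrist_force: [-8.4, -0.7, 21.9]
width: 0.307
```

Request:
jog_arm --motion '[{"dx":-0.05,"dy":0,"dz":-0.1,"turn":0},{"dx":0,"dy":0,"dz":-0.05,"turn":0},{"dx":0,"dy":0,"dz":0,"turn":0}]'

```text
time: 12.48
tool_pos: [0.6054, 0.1101, 0.1135]
tcp_rot: [0.459, 3.103, 0.001]
wrist_force: [-10.7, -1.5, 28.1]
width: 0.31
```

```bash
python3 - <<'E'
from h import *
np.set_printoptions(precision=4,suppress=True)
s=bot.read_state();t=s['tool_pos'];print(t,s['wrist_force'],s['torque'])
im,d=shot('side');P=cloud('side',d)
disc('side',im,P,t,.0955,.012)
fl=near(P,[.603,.109],.085,.004,.014); print('flange',cv2.minAreaRect(fl[:,:2].astype(np.float32)))
E
```

```text
[0.6054 0.1101 0.1135] [-10.6918  -1.5282  28.0787] [-0.4682  1.8041 -0.0407]
side disc 2329 fit [0.6042 0.1126 0.0544] z 0.09373753854155012 tilt [0.0007 0.0017]
flange ((0.6028879284858704, 0.11233147978782654), (0.1114647388458252, 0.11049865186214447), 44.80079650878906)
```

The cap hit its stop after 10.0 mm of travel, with 28 N at the wrist, and the flange hasn't moved. Now I'll unload it gently and lift straight out.

Request:
jog_arm --motion '[{"dx":0,"dy":0,"dz":0.2,"turn":0},{"dx":0,"dy":0,"dz":0.2,"turn":0},{"dx":0,"dy":0,"dz":0.1,"turn":0},{"dx":0,"dy":0,"dz":0,"turn":0},{"dx":0,"dy":0,"dz":0.2,"turn":0},{"dx":0,"dy":0,"dz":0.3,"turn":0},{"dx":0,"dy":0,"dz":0.4,"turn":0},{"dx":0,"dy":0,"dz":0.4,"turn":0},{"dx":0,"dy":0,"dz":0,"turn":0}]'

```text
time: 13.28
tool_pos: [0.6031, 0.1095, 0.1253]
tcp_rot: [-0.459, -3.107, 0.002]
wrist_force: [0.9, -3.1, -1.2]
width: 0.304
```

```bash
python3 - <<'E'
from h import *
np.set_printoptions(precision=4,suppress=True)
s=bot.read_state();t=s['tool_pos'];print(t,s['wrist_force'],s['torque'])
im,d=shot('side');P=cloud('side',d)
disc('side',im,P,t,t[2]-.0185,.012)
fl=near(P,[.603,.109],.085,.004,.014); print('flange',cv2.minAreaRect(fl[:,:2].astype(np.float32)),np.median(fl[:,2]))
E
```

```text
[0.6031 0.1095 0.1253] [ 0.9437 -3.1044 -1.1805] [-0.678  -0.1789  0.0159]
side disc 2391 fit [0.6021 0.112  0.0546] z 0.10524960406797988 tilt [-0.0003 -0.0036]
flange ((0.6031602621078491, 0.11209575831890106), (0.11102655529975891, 0.11105818301439285), 44.75284194946289) 0.005902721052715538
```

Request:
jog_arm --motion '[{"dx":0,"dy":0,"dz":0.4,"turn":0},{"dx":0,"dy":0,"dz":0.5,"turn":0},{"dx":0,"dy":0,"dz":0.5,"turn":0},{"dx":0,"dy":0,"dz":0.6,"turn":0},{"dx":0,"dy":0,"dz":0.6,"turn":0},{"dx":0,"dy":0,"dz":0.6,"turn":0},{"dx":0,"dy":0,"dz":0.8,"turn":0},{"dx":0,"dy":0,"dz":1,"turn":0},{"dx":0,"dy":0,"dz":1.2,"turn":0},{"dx":0,"dy":0,"dz":1.4,"turn":0},{"dx":0,"dy":0,"dz":1.4,"turn":0},{"dx":0,"dy":0,"dz":1,"turn":0}]'

```text
time: 14.33
tool_pos: [0.6044, 0.1103, 0.2283]
tcp_rot: [0.459, 3.105, 0.002]
wrist_force: [0.1, 1.1, -2.8]
width: 0.306
```

```bash
python3 - <<'E'
from h import *
np.set_printoptions(precision=4,suppress=True)
s=bot.read_state();t=s['tool_pos'];print(t,s['wrist_force'],s['torque'])
im,d=shot('side');P=cloud('side',d)
disc('side',im,P,t,t[2]-.0185,.012)
fl=near(P,[.603,.109],.085,.004,.014); print('flange',cv2.minAreaRect(fl[:,:2].astype(np.float32)),np.median(fl[:,2]))
cv2.imwrite('pics/s4.png',cv2.resize(im[150:420,150:420,::-1],None,fx=2,fy=2))
# stand: plate and hole seen from side
im8=im.astype(int); 
p=near(P,[.54,-.216],.12,.09,.103); print('plate',cv2.minAreaRect(p[:,:2].astype(np.float32)))
im,d=shot('top');P=cloud('top',d); p=near(P,[.54,-.216],.11,.094,.106); r=cv2.minAreaRect(p[:,:2].astype(np.float32)); print('top plate',r)
# hole: pixels low inside plate
m=(np.hypot(P[...,0]-.54,P[...,1]+.218)<.06)&(P[...,2]>.093); q=P[m]; a=np.arctan2(q[:,1]+.218,q[:,0]-.54); rr=np.hypot(q[:,1]+.218,q[:,0]-.54)
e=np.array([q[k][np.argmin(rr[k])] for b in np.linspace(-np.pi,np.pi,49)[:-1] if len(k:=np.where((a>=b)&(a<b+.131))[0])]); print('hole',fitc(e[:,:2]))
E
```

```text
[0.6044 0.1103 0.2283] [ 0.1262  1.0945 -2.7849] [ 0.06   -0.0307  0.0384]
side disc 2607 fit [0.6032 0.1131 0.0544] z 0.20835790151466613 tilt [0.0006 0.0017]
flange ((0.6028584241867065, 0.1119246706366539), (0.111390121281147, 0.1110527440905571), 44.842411041259766) 0.005876684067442411
plate ((0.5289224982261658, -0.21667364239692688), (0.12796428799629211, 0.15453632175922394), 1.453546404838562)
top plate ((0.5395439863204956, -0.22174564003944397), (0.15308189392089844, 0.15009024739265442), 1.4047878980636597)
hole [ 0.5388 -0.2213  0.0426]
```

View pics/s4.png

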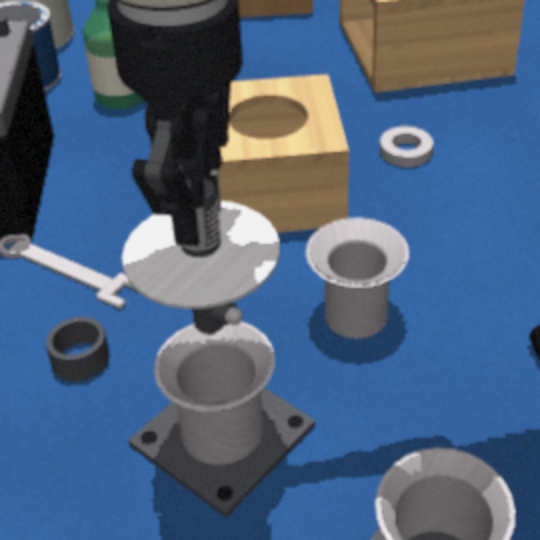

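The gauge is clear of the stub and still locked. The disc is at (200,250) in the crop, and the stub hasn't moved. The stand's hole centre is near (0.540, -0.219), so I'll take it back there.

Request:
jog_arm --motion '[{"dx":-0.4,"dy":-1.5,"dz":0.8,"turn":0},{"dx":-0.5,"dy":-2.5,"dz":0,"turn":0},{"dx":-0.6,"dy":-3.0,"dz":0,"turn":0},{"dx":-0.6,"dy":-3.2,"dz":0,"turn":0},{"dx":-0.6,"dy":-3.3,"dz":0,"turn":0},{"dx":-0.6,"dy":-3.3,"dz":0,"turn":0},{"dx":-0.6,"dy":-3.3,"dz":0,"turn":0},{"dx":-0.6,"dy":-3.3,"dz":0,"turn":0},{"dx":-0.6,"dy":-3.2,"dz":0,"turn":0},{"dx":-0.5,"dy":-2.8,"dz":0,"turn":0},{"dx":-0.5,"dy":-2.2,"dz":0,"turn":0},{"dx":-0.3,"dy":-1.3,"dz":0,"turn":0}]'

```text
time: 15.43
tool_pos: [0.5377, -0.2218, 0.2326]
tcp_rot: [-0.463, -3.106, 0.001]
wrist_force: [0.3, 0.3, -3.1]
width: 0.307
```

Request:
jog_arm --motion '[{"dx":0,"dy":0,"dz":0,"turn":0},{"dx":0,"dy":0,"dz":0,"turn":0},{"dx":0,"dy":0,"dz":0,"turn":0},{"dx":0,"dy":0,"dz":0,"turn":0}]'

```text
time: 15.77
tool_pos: [0.5395, -0.2178, 0.2331]
tcp_rot: [-0.458, -3.108, -0.001]
wrist_force: [-1.0, 0.1, -2.5]
width: 0.307
```

```bash
python3 - <<'E'
from h import *
np.set_printoptions(precision=4,suppress=True)
s=bot.read_state();t=s['tool_pos'];print(t,s['wrist_force'])
im,d=shot('side');P=cloud('side',d)
disc('side',im,P,t,t[2]-.0185,.012)
p=near(P,[.54,-.216],.12,.09,.103); print('plate',cv2.minAreaRect(p[:,:2].astype(np.float32)))
E
```

```text
[ 0.5395 -0.2178  0.2331] [-1.0064  0.1044 -2.5146]
side disc 951 fit [ 0.5392 -0.2151  0.0544] z 0.21263114078252518 tilt [-0.0031  0.0026]
plate ((0.5399211049079895, -0.2167913317680359), (0.15026728808879852, 0.15630951523780823), 1.4523062705993652)
```

Request:
jog_arm --motion '[{"dx":0,"dy":-0.1,"dz":-1,"turn":0},{"dx":0,"dy":0,"dz":-1,"turn":0},{"dx":0,"dy":0,"dz":-1,"turn":0},{"dx":0,"dy":0,"dz":-1,"turn":0},{"dx":0,"dy":0,"dz":-1,"turn":0},{"dx":0,"dy":0,"dz":-1,"turn":0},{"dx":0,"dy":0,"dz":-1,"turn":0},{"dx":0,"dy":0,"dz":-1,"turn":0},{"dx":0,"dy":0,"dz":-1,"turn":0},{"dx":0,"dy":0,"dz":-0.7,"turn":0},{"dx":0,"dy":0,"dz":-0.4,"turn":0},{"dx":0,"dy":0,"dz":0,"turn":0}]'

```text
time: 16.82
tool_pos: [0.5387, -0.2196, 0.1309]
tcp_rot: [-0.46, -3.106, -0.001]
wrist_force: [-0.3, 0.6, -3.3]
width: 0.307
```

Request:
jog_arm --motion '[{"dx":0,"dy":0,"dz":-0.2,"turn":0},{"dx":0,"dy":0,"dz":-0.2,"turn":0},{"dx":0,"dy":0,"dz":-0.1,"turn":0},{"dx":0,"dy":0,"dz":-0.1,"turn":0},{"dx":0,"dy":0,"dz":0,"turn":0},{"dx":0,"dy":0,"dz":0,"turn":0}]'

```text
time: 17.32
tool_pos: [0.5396, -0.22, 0.1265]
tcp_rot: [0.46, 3.107, -0.0]
wrist_force: [-0.3, 0.1, -3.0]
width: 0.298
```

Request:
jog_arm --motion '[{"dx":0,"dy":0,"dz":-0.1,"turn":0},{"dx":0,"dy":0,"dz":-0.1,"turn":0},{"dx":0,"dy":0,"dz":-0.1,"turn":0},{"dx":0,"dy":0,"dz":0,"turn":0},{"dx":0,"dy":0,"dz":0,"turn":0}]'

```text
time: 17.73
tool_pos: [0.5394, -0.2199, 0.1231]
tcp_rot: [-0.46, -3.107, -0.0]
wrist_force: [0.3, -0.7, -3.8]
width: 0.306
```

Request:
jog_arm --motion '[{"dx":0,"dy":0,"dz":-0.1,"turn":0},{"dx":0,"dy":0,"dz":0,"turn":0},{"dx":0,"dy":0,"dz":0,"turn":0}]'

```text
time: 17.98
tool_pos: [0.5396, -0.22, 0.1227]
tcp_rot: [0.46, 3.107, -0.0]
wrist_force: [-1.8, 0.5, -0.6]
width: 0.305
```

Request:
jog_arm --motion '[{"dx":0,"dy":0,"dz":-0.1,"turn":0},{"dx":0,"dy":0,"dz":-0.05,"turn":0},{"dx":0,"dy":0,"dz":0,"turn":0},{"dx":0,"dy":0,"dz":0,"turn":0}]' --grip_force 20

```text
time: 18.32
tool_pos: [0.5397, -0.22, 0.1227]
tcp_rot: [0.46, 3.107, -0.0]
wrist_force: [-5.3, 2.2, 8.6]
width: 0.301
```

Request:
jog_arm --motion '[{"dx":0,"dy":0,"dz":0,"turn":0},{"dx":0,"dy":0,"dz":0,"turn":0},{"dx":0,"dy":0,"dz":0,"turn":0},{"dx":0,"dy":0,"dz":0,"turn":0},{"dx":0,"dy":0,"dz":0,"turn":0},{"dx":0,"dy":0,"dz":0,"turn":0},{"dx":0,"dy":0,"dz":0,"turn":0},{"dx":0,"dy":0,"dz":0,"turn":0}]' --fingers 8.0

```text
time: 18.98
tool_pos: [0.5395, -0.2199, 0.1207]
tcp_rot: [-0.46, -3.108, -0.0]
wrist_force: [-0.0, 0.2, -0.1]
width: 0.937
```

Request:
jog_arm --motion '[{"dx":0,"dy":0,"dz":0.8,"turn":0},{"dx":0,"dy":0,"dz":1,"turn":0},{"dx":0,"dy":0,"dz":1.5,"turn":0},{"dx":0,"dy":0,"dz":2,"turn":0},{"dx":0,"dy":0,"dz":2,"turn":0},{"dx":0,"dy":0,"dz":2,"turn":0},{"dx":0,"dy":0,"dz":2,"turn":0},{"dx":0,"dy":0,"dz":1.5,"turn":0},{"dx":0,"dy":0,"dz":1,"turn":0},{"dx":0,"dy":0,"dz":0,"turn":0}]'

```text
time: 19.82
tool_pos: [0.5412, -0.2207, 0.263]
tcp_rot: [0.459, 3.102, -0.003]
wrist_force: [0.5, -1.3, -0.1]
width: 0.933
```

```bash
python3 - <<'E'
from h import *
np.set_printoptions(precision=4,suppress=True)
s=bot.read_state();print(s['tool_pos'],s['time'])
im,d=shot('side');P=cloud('side',d)
disc('side',im,P,[.54,-.218],.102,.008)
cap=near(P,[.538,-.214],.03,.12,.19); print('cap top (was .1676)',np.percentile(cap[:,2],[95,100]))
fl=near(P,[.603,.109],.085,.004,.014); print('flange',cv2.minAreaRect(fl[:,:2].astype(np.float32)))
cv2.imwrite('pics/s5.png',cv2.resize(im[100:400,190:430,::-1],None,fx=2,fy=2))
E
```

```text
[ 0.5412 -0.2207  0.263 ] 19.8167
side disc 980 fit [ 0.5386 -0.2215  0.0577] z 0.1020691137843513 tilt [-0.0016  0.0075]
cap top (was .1676) [0.1557 0.1571]
flange ((0.6030962467193604, 0.11210018396377563), (0.11060015112161636, 0.11128997057676315), 45.245845794677734)
```

View pics/s5.png

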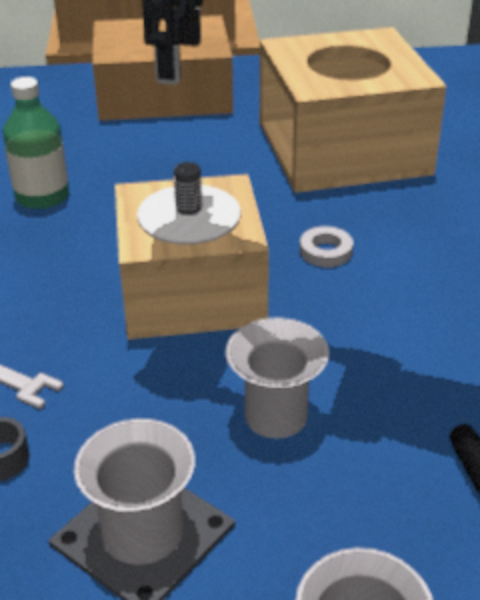

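The gauge is seated in the stand with its disc at (188,212), flat on the plate. The cap is 10.5 mm lower than at the start, so it is still locked. The stub at (135,490) hasn't moved, and the gripper is clear.

```bash
python3 -c "
from workcell import bot
print(bot.finish_job())"
```

```text
the job is handed in; nothing more can be done
None
```

I measured the square-foot stub and hung the gauge back in its stand, locked. I handed the job in about 20 s into the 56 s limit.

- **Measuring:** I gripped the gauge by its cap and lowered it into the stub until the disc rested on the rim. I then pushed the cap down 10.0 mm to its hard stop; the wrist force peaked at about 28 N upward and 11 N sideways.
- **Return:** I lifted the gauge straight out, set it in the stand, released it at low grip force and moved the gripper clear.
- **Last checks:** The disc lies flat on the plate. The cap top is about 10.5 mm lower than at the start, so it is still locked. The stub's foot flange is where it was to within 1 mm.
- **Disagreement:** The two cameras differed by about 4 mm in y on the stub's centre. I went by the gauge's position relative to the stub in one camera, and the gauge sat about 1 mm off the stub's axis when it was locked.
- **Not checked:** I did not measure the distance between the locked plunger tips, so that reading is unconfirmed.

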